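Show the brass foot of a furniture leg to the inspection camera

ROBOT

A 6-joint arm with a two-finger parallel gripper is mounted at the origin on the work surface. World frame = base frame: x ahead of the robot, y to its left, z up, the work surface at z = 0. Lengths are in mm, angles in rad, forces in N, time in s.
With the tool pointing down it reaches from about 275 to 750 mm from the base axis. Payload 10.2 kg.
Tool frame: the origin (TCP) lies at the very end of the fingers, on their centre line; the grasp point (between the pads) lies 19 mm behind it (ctrl.grip_depth is the distance from the TCP to the grasp point, in mm); z points along the fingers, x is the direction in which the jaws open and shut, and the axes are right-handed (so a half turn about z gives the same grasp; the last joint's range is limited). The gripper opens to 85 mm and grips with 20 to 120 N. Pads are 22 mm wide; open, the fingers measure 114 mm over their backs; the gripper's body (76 mm by 85 mm) begins 54 mm behind the grasp point. The pads swing forward as they close: fully open they stand 13 mm farther back than shut.
Start: joints at [0.903, 0.313, 1.498, -0, 1.331, -0.223], TCP at [225.909, 473.916, 231.294] pointing down, gripper open.
Joint ranges: [-2.94, 2.94], [-0.97, 2.17], [0.19, 2.56], [-1.23, 4.37], [0.02, 3.11], [-2.88, 2.88]. Speed limits (rad/s): [2.39, 2.39, 3.01, 3.14, 3.14, 3.14].

INTERFACE

Orientations are given as a unit quaternion [w, x, y, z].
In Python, from rig import ctrl gives the robot as it stands.
- The arm moves only by the tool play_rows, never from a script. Its argument "motion" is a list of rows, each a list of 2 entries, a list of its own where there are three numbers: the shift along the tool's x, y, z in mm, then the turn, a rotation vector about the tool's x, y, z in degrees. A call has 1 to 20 rows; each row shifts and turns the commanded pose from where the row before left it, along the tool's axes as they then stand; what a row does not reach is not made up. A row lasts 1/12 s, in which the tool goes at most 41.7 mm and 7.16 degrees, less where a joint would pass 70% of its speed; a pose out of reach is approached as far as the arm can. A call with a gripper value outside its range is refused whole. "fingers" is the finger opening in mm, from 0 to 85.4, set as the call begins (left out, the last holds). The fingers move at their own pace and stop on an object; "squeeze" is the grip in N (left out, the last holds). Time passes only in rows, so rows that do not move let the fingers close. It gives the time, the measured TCP pose, the force and the opening at its end, in the units of the state.
- ctrl.sense(): the state, without advancing time (a new reading comes with each control period).
- ctrl.capture(name): name is "side" or "top" or "wrist"; returns the picture (384x512x3 uint8, red, green, blue); there is no depth.
- ctrl.get_calibration(name): a dict with "K" (3x3 intrinsics, pixels), "k1" (the pictures are not rectified: a ray, as slopes to the right and down, at radius r is drawn at 1 + k1 r^2 times it, then the intrinsics apply), "R" (3x3) and "t" (3): a world point X has camera coordinates R X + t; the wrist camera has in their place "tool_from_camera" (4x4, takes a point from camera to tool coordinates, whose origin is the TCP and whose axes are the tool frame's). Camera axes: x right, y down, z forward; pixel columns grow to the right and rows downward; lengths in mm; the calibration is good to about 2 mm. A picture is of the moment at which its call begins: read the wrist's pose just before it. get_calibration takes no time and is no camera call.
- ctrl.finish_job(): hands the job in, once; it reports no verdict.
Trained networks look in the newest picture that a camera, given by its name, has taken for a name from the list of things; names that differ only in an ending like _2 or _b are one class to them, and where a whole thing is asked for, a point or a joint stands for the part that bears it (a point fixed in the world has none). Each returns a list of dicts, best first, with "p" (0 to 1); they miss things now and then, are a little off and sometimes report something else, mostly with a low value. They report only what shows in the picture. A call takes as long as a camera call.
- ctrl.spot_in(camera, name): "position" ([column, row] as shares, 0 to 1, of the picture: columns of its width, rows of its height, amid what is visible of it).
The state is a dict: "time_s": time; "joints": joint angles; "dq": joint speeds; "tau": joint torques, N m; "eef_pos": TCP position; "ee_rot": TCP orientation; "force": force on the tool from outside, world axes, zero at the start; "wrist_torque": the same for the moment, N m; "grip_width": opening from 0.0 (shut) to 1.0 (fully open).
Only numpy, scipy, OpenCV 4.12 (cv2) and the standard library are available. Lean on these libraries where they do the work, as an engineer would, in place of code of your own. Each camera call takes 0.05 s, during which the arm holds its last target. There are 200 camera calls.

TASK

Slide the jig's tail block all the way back to the yellow end stop and leave it there, then lift the walnut leg out of the jig and show its brass foot to the inspection camera: hold the leg level and pointing straight into the lens, at lens height, foot end directly above the red tip of the distance wire. Finish holding it still there in the gripper. Do not touch the camera or its stand, with arm or leg, and leave the other things on the bench where they are.

Things in the scene. Friction and masses are not known exactly. Their poses are not given: they have to be found in the camera images.
- jig: Fixed leg jig, pale board 450x120x18 mm. Origin under the board, below the seated leg's middle; x runs along the slide to the yellow end stop, z up. Two green saddles (x = -62 and +37 mm, each 14 thick along x, 60 wide, tops z = 59) carry the leg, axis at z = 62; between them fingers have room down to z = 18 mm. Wooden head stop at x = -158 to -118, top z = 90 mm.
- tail_block (a joint): Slide of the green tail block (m), grows along the jig's +x, away from the leg. Starts at 0 to 0.018 with its aluminium cup over the leg's foot, so the leg cannot be lifted; 0.075 is fully back at the yellow end stop. The cup clears the foot from 0.030 on. Friction about 3 N, stays where left.
- tail_knob (a point): Centre of the top of the red upright round post on the tail block: 24 mm diameter, 47 mm tall, top 135 mm above the bench, on the block's flat top (60 mm along the slide, 74 across, 88 mm above the bench). Moves with the block.
- leg: Dark walnut furniture leg, 230 mm long, about 0.13 kg. Origin at mid-length on its axis; x points along it to the brass foot (in the jig: along the jig's x), z up in the jig. Square 30x30 mm from x = -75 to +45, 18 mm round tenon -115 to -75, round taper 29 to 22 mm thick, then brass ferrule, +45 to +115. Grip the square part between the saddles, about x = -12 mm.
- leg_foot (a point): Centre of the end face of the leg's brass foot (x = +115 mm on the leg's axis).
- camera: Grey inspection camera on a telescopic stand (lens 200 to 270 mm above the bench, varies), white ring light 80 mm across. Origin at the centre of the front of the black lens barrel; it looks level along its own -x, z up. Body reaches 120 mm behind the lens, 50 mm to each side, 53 mm above the lens axis.
- camera_stand: Dark steel stand of the camera, base plate 120 x 120 x 12 mm, column behind the lens. Origin on the bench straight below the lens front.
- wire_tip (a point): Centre of the red 12 mm ball at the tip of the thin steel distance wire under the camera's lens: 80 mm in front of the lens and 55 mm below the lens axis.
- sanding_block: Bystander: cork sanding block 90x50x30 mm; origin at its underside.
- wax_tin: Bystander: round brass-coloured tin 66 across, 28 high (mm); origin at its underside.
- brush: Bystander: hand brush lying down; origin at its underside.
- glue_bottle: Bystander: white bottle with orange cap, 56 across, 160 high (mm); origin at its underside.
- hammer: Bystander: hammer lying down; origin at its underside.
- spare_leg: Bystander: plain pale leg of the same shape, without brass, lying on the bench; origin at its underside.
- mug: Bystander: blue mug 80 across, 90 high (mm); origin at its underside.

How it is judged:
By the outcome, as a careful person would: the job done as asked, in the order asked, and still so for the second after the job is handed in, while the arm keeps its last pose, push and grip.
It also fails if it takes over 53 s, if anything falls off the work surface, if the arm or the gripper's body presses on something with over 40 N, if the wrist force passes 120 N, or if a joint passes its speed limit or range.

## Working session

There is one attempt and no reset: what is moved stays moved. The work goes in short steps, Python scripts to look and compute and a tool call to move; the robot and the scene stay as the last step left them, time stands still between calls to the robot, and variables do not carry over. Pictures are saved under pics/ and viewed, about 8 in all and at most 12, crops included, and the job is handed in when it is done.

Besides the shell and the picture viewer there is one more tool, called by a JSON object that holds its "method" and its "body", one argument or row to a line. play_rows: Moves the arm, as the interface text tells. Its arguments: {"type":"object","properties":{"motion":{"type":"array"},"fingers":{"type":"number"},"squeeze":{"type":"number"}},"required":["motion"]}

```bash
ls; mkdir -p pics
cat > h.py <<'E'
import numpy as np, cv2
from rig import ctrl
from scipy.spatial.transform import Rotation as Ro
def rot(q): return Ro.from_quat([q[1],q[2],q[3],q[0]])
def cam(name,s=None):
    c=ctrl.get_calibration(name);K=np.array(c["K"])
    if "R" in c: R=np.array(c["R"]);t=np.array(c["t"])
    else:
        s=s or ctrl.sense();T=np.eye(4);T[:3,:3]=rot(s["ee_rot"]).as_matrix();T[:3,3]=s["eef_pos"]
        M=np.linalg.inv(T@np.array(c["tool_from_camera"]));R=M[:3,:3];t=M[:3,3]
    return K,c["k1"],R,t
def proj(C,X):
    K,k1,R,t=C;p=R@np.array(X,float)+t;a=p[:2]/p[2];a=a*(1+k1*(a@a));return K[:2,:2]@a+K[:2,2]
def ray(C,uv):
    K,k1,R,t=C;d=np.linalg.solve(K,[uv[0],uv[1],1])[:2];a=d.copy()
    for _ in range(20):a=d/(1+k1*(a@a))
    return -R.T@t, R.T@np.array([a[0],a[1],1])
def atz(C,uv,z):
    o,d=ray(C,uv);return o+d*(z-o[2])/d[2]
def tri(C1,u1,C2,u2):
    o1,d1=ray(C1,u1);o2,d2=ray(C2,u2);A=np.stack([d1,-d2],1);s=np.linalg.lstsq(A,o2-o1,rcond=None)[0]
    p,q=o1+s[0]*d1,o2+s[1]*d2;return (p+q)/2,np.linalg.norm(p-q)
def snap(n,f):
    im=ctrl.capture(n);cv2.imwrite(f,im[...,::-1]);return im
def spot(n,name):
    r=ctrl.spot_in(n,name);return [(np.array(x["position"])*[512,384],round(x["p"],2)) for x in r[:2]]
E
python3 - <<'E'
from h import *
np.set_printoptions(precision=1,suppress=True)
s=ctrl.sense();print(s["eef_pos"],s["ee_rot"],s["time_s"])
for n in("top","side"):
    snap(n,f"pics/{n}0.png");C=cam(n);print(n,"cam at",-C[2].T@C[3],"fwd",C[2][2])
    for k in "jig tail_block tail_knob leg leg_foot camera camera_stand wire_tip".split(): print(n,k,spot(n,k))
a=cv2.imread("pics/top0.png");b=cv2.imread("pics/side0.png")
E
```

```text
pics
[225.7 473.7 230.7] [ 0.   0.8  0.5 -0. ] 0.0
top cam at [ 313.8   13.6 1347.2] fwd [ 0.2  0.  -1. ]
top jig [(array([288.4, 197.2]), 0.83)]
top tail_block [(array([273.1, 191.9]), 0.89)]
top tail_knob [(array([272.3, 191.9]), 0.59), (array([227.8, 134.7]), 0.52)]
top leg [(array([316.3, 198.6]), 0.76), (array([300.1, 163.2]), 0.5)]
top leg_foot [(array([318. , 197.3]), 0.82)]
top camera [(array([104.8, 184.6]), 0.71)]
top camera_stand [(array([128.3, 200.5]), 0.61)]
top wire_tip [(array([ 99.8, 181.5]), 0.92)]
side cam at [ -56.  -740.7 1168.2] fwd [ 0.4  0.6 -0.7]
side jig [(array([294.9, 264.6]), 0.87)]
side tail_block [(array([280.6, 232.2]), 0.92)]
side tail_knob [(array([277.9, 229.7]), 0.64)]
side leg [(array([308.7, 262.6]), 0.83), (array([277.3, 228.8]), 0.23)]
side leg_foot [(array([308.9, 266.8]), 0.63)]
side camera [(array([175.4, 100.6]), 0.67)]
side camera_stand [(array([180.8, 145.3]), 0.63), (array([137.9, 165.5]), 0.19)]
side wire_tip [(array([180.2, 102.1]), 0.86), (array([279.1, 227.1]), 0.69)]
```

Run:
```python
import cv2
for n in("top","side"):
    a=cv2.imread(f"pics/{n}0.png");cv2.imwrite(f"pics/{n}0b.png",cv2.resize(a,(800,600),interpolation=cv2.INTER_CUBIC))
```

```text
(no output)
```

View pics/top0b.png

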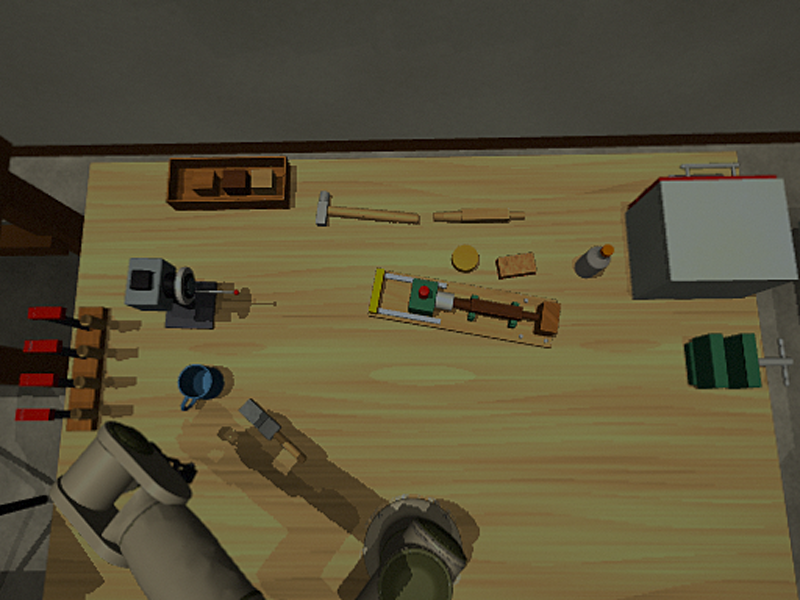

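View pics/side0b.png

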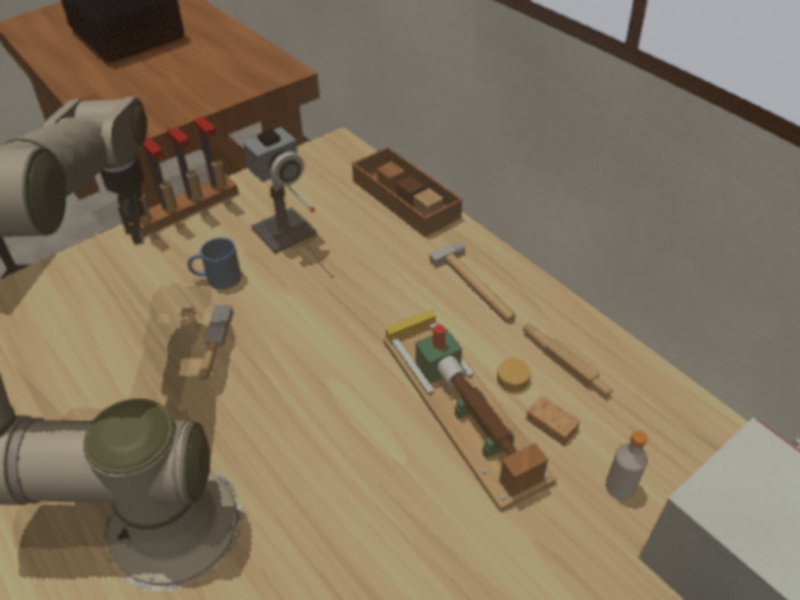

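The top view (800x600) shows the jig with its yellow stop at (376,290), the knob at (424,292) and the leg running to the head stop at (548,318). The red wire tip is at (237,293) and the ring light at (184,286). The side view shows the knob at (439,329), wire tip at (312,210) and ring at (290,167). The network's wire_tip report in the top view is wrong, so I'll use colour centroids.

Run:
```python
from h import *
np.set_printoptions(precision=1,suppress=True)
f=.64
def redc(n,c,r):
    im=cv2.imread(f"pics/{n}0.png").astype(int);b,g,rr=im[...,0],im[...,1],im[...,2]
    m=((rr>1.7*g)&(rr>1.7*b)&(rr>70)&((g-b)<35)).astype(np.uint8)
    v,u=np.nonzero(m);k=np.hypot(u-c[0]*f,v-c[1]*f)<r;return np.array([u[k].mean(),v[k].mean()]),k.sum(),(u[k].min(),u[k].max(),v[k].min(),v[k].max())
T,S=cam("top"),cam("side")
for nm,a,b,r in(("knob",(424,292),(439,333),10),("tip",(237,293),(312,210),6)):
    x=redc("top",a,r);y=redc("side",b,r);print(nm,x,y,tri(T,x[0],S,y[0]))
print("ring",tri(T,np.array([184,286])*f,S,np.array([290,167])*f))
for nm,a,z in(("knobtop",(424,291),135),("cup/leg",(452,301),62),("leg@head",(537,317),62),("stop ends",(382,268),20),("stop ends",(371,318),20),("board corner",(560,297),18),("board c",(550,347),18)): print(nm,atz(T,np.array(a)*f,z))
for nm,a,z in(("knobtop",(439,326),135),("leg@head",(512,448),62),("leg@cup",(455,378),62)): print("side",nm,atz(S,np.array(a)*f,z))
```

```text
knob (array([271. , 185.5]), np.int64(34), (np.int64(268), np.int64(274), np.int64(183), np.int64(188))) (array([280.4, 214. ]), np.int64(79), (np.int64(277), np.int64(284), np.int64(208), np.int64(221))) (array([581.6, -31.4, 119.8]), np.float64(5.009528556714831))
tip (array([150.8, 186.5]), np.int64(10), (np.int64(150), np.int64(152), np.int64(185), np.int64(188))) (array([199. , 133.5]), np.int64(2), (np.int64(199), np.int64(199), np.int64(133), np.int64(134))) (array([571. , 382.3, 178.4]), np.float64(2.5323161759807977))
ring (array([575.5, 471.2, 236.8]), np.float64(7.773605647523982))
knobtop [577.8 -33.2 135. ]
cup/leg [ 568.6 -102.2   62. ]
leg@head [ 528.1 -300.6   62. ]
stop ends [662.9  66.1  20. ]
stop ends [536.5  93.4  20. ]
board corner [ 584.5 -370.1   18. ]
board c [ 461.9 -338.2   18. ]
side knobtop [585.2 -25.5 135. ]
side leg@head [ 539.1 -279.9   62. ]
side leg@cup [566.1 -97.1  62. ]
```

```bash
cat >> h.py <<'E'
def plan(P,yaw):
    "shift in tool axes after turning tool to yaw(deg of tool x), and turn about tool z"
    s=ctrl.sense();M=rot(s["ee_rot"]).as_matrix();y=np.degrees(np.arctan2(M[1,0],M[0,0]))
    c,d=np.cos(np.radians(yaw)),np.sin(np.radians(yaw));X=np.array([c,d,0]);Z=np.array([0,0,-1.]);Y=np.cross(Z,X)
    D=np.array(P)-s["eef_pos"];print("yaw",y.round(2),"turn z",(y-yaw).round(2),"shift",(np.array([X@D,Y@D,Z@D])).round(1),"tilt",M[:,2].round(4),"t",s["time_s"])
E
python3 - <<'E'
from h import *
print(np.round(ctrl.get_calibration("wrist")["tool_from_camera"],2))
plan([560,-90,330],-12)
E
```

```text
[[   1.      0.      0.     -0.61]
 [  -0.      0.96    0.27  -67.9 ]
 [  -0.     -0.27    0.96 -142.61]
 [   0.      0.      0.      1.  ]]
yaw 64.51 turn z 76.51 shift [444.  482.1 -98.7] tilt [ 0.  0. -1.] t 0.9
```

{"method": "play_rows", "body": {
  "motion": [
    [[0,0,-9],[0,0,6.95]],
    [[0,0,-9],[0,0,6.95]],
    [[0,0,-9],[0,0,6.95]],
    [[0,0,-9],[0,0,6.95]],
    [[0,0,-9],[0,0,6.95]],
    [[0,0,-9],[0,0,6.95]],
    [[0,0,-9],[0,0,6.95]],
    [[0,0,-9],[0,0,6.95]],
    [[0,0,-9],[0,0,6.95]],
    [[0,0,-9],[0,0,6.95]],
    [[0,0,-9],[0,0,7]]
  ],
  "fingers": 60
}}

```text
time_s: 1.82
eef_pos: [225.9, 473.9, 330.7]
ee_rot: [0.0, 0.994, -0.107, -0.0]
force: [0.2, -0.3, 0.6]
grip_width: 0.702
```

{"method": "play_rows", "body": {
  "motion": [
    [[23,25,0],[0,0,0]],
    [[23,25,0],[0,0,0]],
    [[23,25,0],[0,0,0]],
    [[23,25,0],[0,0,0]],
    [[23,25,0],[0,0,0]],
    [[23,25,0],[0,0,0]],
    [[23,25,0],[0,0,0]],
    [[23,25,0],[0,0,0]],
    [[23,25,0],[0,0,0]],
    [[23,25,0],[0,0,0]],
    [[23,25,0],[0,0,0]],
    [[23,25,0],[0,0,0]],
    [[23,25,0],[0,0,0]],
    [[23,25,0],[0,0,0]],
    [[23,25,0],[0,0,0]],
    [[23,25,0],[0,0,0]],
    [[23,25,0],[0,0,0]],
    [[23,25,0],[0,0,0]],
    [[23,25,0],[0,0,0]],
    [[0,0,0],[0,0,0]]
  ]
}}

```text
time_s: 3.48
eef_pos: [556.3, -86.1, 328.7]
ee_rot: [0.0, 0.994, -0.107, -0.001]
force: [-0.5, -0.3, -0.7]
grip_width: 0.698
```

Run:
```python
from h import *
np.set_printoptions(precision=1,suppress=True)
s=ctrl.sense();print(s["eef_pos"]);plan([581,-31,135],-12)
im=snap("wrist","pics/w1.png");C=cam("wrist",s)
for k in "tail_knob leg_foot leg tail_block wire_tip".split():
    for p,q in spot("wrist",k): print(k,p*1.5625,q,atz(C,p,135 if "tail" in k else 62))
cv2.imwrite("pics/w1b.png",cv2.resize(im[...,::-1],(800,600)))
```

```text
[556.3 -86.1 328.7]
yaw -12.23 turn z -0.23 shift [ 12.7 -59.  193.7] tilt [-0. -0. -1.] t 3.4833
tail_knob [415.  202.3] 0.84 [578.4 -37.2 135. ]
tail_knob [531.6 360.8] 0.36 [ 647.8 -184.9  135. ]
leg_foot [414.2 359.7] 0.84 [ 547.7 -194.2   62. ]
leg [416.1 366.5] 0.8 [ 548.1 -202.    62. ]
leg [522.  271.1] 0.49 [ 667.9 -125.9   62. ]
tail_block [418.9 201.2] 0.96 [581.4 -37.  135. ]
wire_tip [576.9 547.5] 0.5 [ 685.2 -464.8   62. ]
wire_tip [416.7 358. ] 0.22 [ 550.6 -192.8   62. ]
```

View pics/w1b.png

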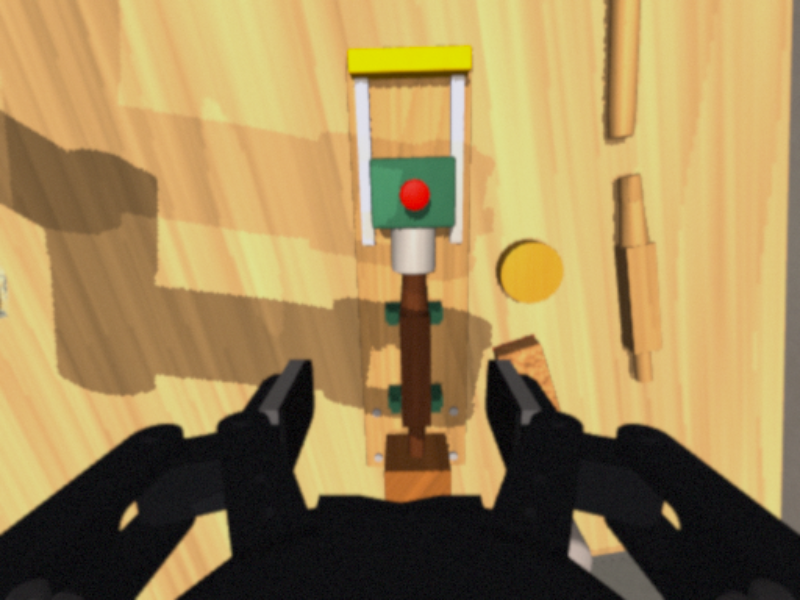

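The close view shows the knob at (415,195), the cup and leg running down to (417,450), saddles at rows 313 and 398, and the head stop at (417,452).

Run:
```python
from h import *
np.set_printoptions(precision=1,suppress=True)
C=cam("wrist");g=lambda p,z:atz(C,np.array(p)*.64,z)
im=cv2.imread("pics/w1b.png").astype(int)
m=((im[...,2]>2*im[...,1])&(im[...,2]>2*im[...,0])&(im[...,2]>120)).astype(np.uint8);m[:150]=0;m[240:]=0;m[:,:380]=0;m[:,450:]=0
v,u=np.nonzero(m);print("red",u.min(),u.max(),v.min(),v.max(),u.mean(),v.mean())
print("knob",g((415,194),135),"campos",ray(C,(0,0))[0])
# leg axis: dark brown columns per row
pts=[]
for r in(285,330,350,370,415):
    row=im[r,380:450];d=np.nonzero((row.sum(1)<230)&(row[:,2]>row[:,1]+10))[0]+380;c=(d.min()+d.max())/2;w=g((c,r),62+(11 if r<300 else 15));pts.append(w);print(r,d.min(),d.max(),w)
k,_=np.polyfit([p[1] for p in pts],[p[0] for p in pts],1);print("jig yaw",np.degrees(np.arctan2(1,k)))
L=[g((350,74),30),g((471,72),30),g((362,244),20),g((350,110),18),g((366,465),18),g((470,110),18),g((466,465),18)];print(np.array(L))
print("saddles +37",(g((392,304),59)+g((436,304),59))/2,(g((392,325),59)),"-62",(g((393,388),59)+g((438,388),59))/2)
print("head far edge top",g((417,433),90))
```

```text
red 400 429 179 210 414.37131367292227 194.50268096514745
knob [578.  -25.5 135. ] campos [567.8 -14.8 473.4]
285 403 425 [ 562.4 -109.6   73. ]
330 400 429 [ 554.1 -152.7   77. ]
350 401 430 [ 551.  -173.2   77. ]
370 402 430 [ 547.3 -194.2   77. ]
415 402 430 [ 537.5 -243.3   77. ]
jig yaw 79.54901856475318
[[ 543.3   89.7   30. ]
 [ 653.6   68.2   30. ]
 [ 517.   -67.6   20. ]
 [ 535.2   61.7   18. ]
 [ 459.9 -331.7   18. ]
 [ 649.5   37.7   18. ]
 [ 579.4 -356.8   18. ]]
saddles +37 [ 558.4 -132.    59. ] [ 532.3 -149.    59. ] -62 [ 541.9 -222.4   59. ]
head far edge top [ 535.5 -255.9   90. ]
```

Run:
```python
from h import *
plan([578,-26,97],-10.5)
```

```text
yaw -11.92 turn z -1.42 shift [ 13.2 -57.9 233.8] tilt [ 6.e-04 -2.e-04 -1.e+00] t 3.7833
```

{"method": "play_rows", "body": {
  "motion": [
    [[3.3,-14.5,5],[0,0,-1.4]],
    [[3.3,-14.5,10],[0,0,0]],
    [[3.3,-14.5,20],[0,0,0]],
    [[3.3,-14.4,25],[0,0,0]],
    [[0,0,30],[0,0,0]],
    [[0,0,30],[0,0,0]],
    [[0,0,30],[0,0,0]],
    [[0,0,30],[0,0,0]],
    [[0,0,22],[0,0,0]],
    [[0,0,16],[0,0,0]],
    [[0,0,10],[0,0,0]],
    [[0,0,6],[0,0,0]],
    [[0,0,0],[0,0,0]],
    [[0,0,0],[0,0,0]]
  ]
}}

```text
time_s: 4.95
eef_pos: [579.1, -27.0, 97.2]
ee_rot: [0.0, 0.996, -0.092, 0.001]
force: [-0.8, -0.1, 0.5]
grip_width: 0.702
```

{"method": "play_rows", "body": {
  "motion": [
    [[0,0,0],[0,0,0]],
    [[0,0,0],[0,0,0]],
    [[0,0,0],[0,0,0]],
    [[0,0,0],[0,0,0]],
    [[0,0,0],[0,0,0]],
    [[0,0,0],[0,0,0]]
  ],
  "fingers": 10,
  "squeeze": 30
}}

```text
time_s: 5.45
eef_pos: [580.2, -27.4, 97.3]
ee_rot: [0.0, 0.996, -0.092, 0.002]
force: [6.9, 0.1, 0.7]
grip_width: 0.27
```

{"method": "play_rows", "body": {
  "motion": [
    [[1,-4,0],[0,0,0]],
    [[0.5,-8,0],[0,0,0]],
    [[0,-8,0],[0,0,0]],
    [[0,-8,0],[0,0,0]],
    [[0,-8,0],[0,0,0]],
    [[0,-8,0],[0,0,0]],
    [[0,-4,0],[0,0,0]],
    [[0,-2,0],[0,0,0]],
    [[0,0,0],[0,0,0]]
  ]
}}

```text
time_s: 6.2
eef_pos: [589.7, 22.3, 97.3]
ee_rot: [0.0, 0.996, -0.092, 0.001]
force: [-0.3, 1.4, 6.2]
grip_width: 0.271
```

{"method": "play_rows", "body": {
  "motion": [
    [[0,-2,0],[0,0,0]],
    [[0,-2,0],[0,0,0]],
    [[0,-2,0],[0,0,0]],
    [[0,-2,0],[0,0,0]],
    [[0,0,0],[0,0,0]]
  ]
}}

```text
time_s: 6.62
eef_pos: [591.1, 29.8, 97.3]
ee_rot: [0.0, 0.996, -0.092, 0.0]
force: [-0.7, -1.3, 5.9]
grip_width: 0.27
```

{"method": "play_rows", "body": {
  "motion": [
    [[0,-2,0],[0,0,0]],
    [[0,-2,0],[0,0,0]],
    [[0,-2,0],[0,0,0]],
    [[0,0,0],[0,0,0]]
  ]
}}

```text
time_s: 6.95
eef_pos: [592.2, 35.6, 97.3]
ee_rot: [0.0, 0.996, -0.092, 0.0]
force: [-0.8, -0.5, 6.0]
grip_width: 0.267
```

{"method": "play_rows", "body": {
  "motion": [
    [[0,-1.5,0],[0,0,0]],
    [[0,-1.5,0],[0,0,0]],
    [[0,0,0],[0,0,0]]
  ]
}}

```text
time_s: 7.2
eef_pos: [592.7, 38.5, 97.3]
ee_rot: [0.0, 0.996, -0.092, 0.001]
force: [-1.8, -0.4, 5.3]
grip_width: 0.273
```

{"method": "play_rows", "body": {
  "motion": [
    [[0,-1.5,0],[0,0,0]],
    [[0,-1.5,0],[0,0,0]],
    [[0,0,0],[0,0,0]]
  ]
}}

```text
time_s: 7.45
eef_pos: [593.3, 41.4, 97.3]
ee_rot: [0.0, 0.996, -0.092, 0.0]
force: [-1.4, -1.4, 5.8]
grip_width: 0.273
```

{"method": "play_rows", "body": {
  "motion": [
    [[0,-1.5,0],[0,0,0]],
    [[0,-1.5,0],[0,0,0]],
    [[0,0,0],[0,0,0]]
  ]
}}

```text
time_s: 7.7
eef_pos: [593.8, 44.2, 97.3]
ee_rot: [0.0, 0.996, -0.092, 0.001]
force: [-1.3, -2.3, 6.1]
grip_width: 0.272
```

{"method": "play_rows", "body": {
  "motion": [
    [[0,-1.5,0],[0,0,0]],
    [[0,-1.5,0],[0,0,0]],
    [[0,0,0],[0,0,0]]
  ]
}}

```text
time_s: 7.95
eef_pos: [593.8, 44.2, 97.2]
ee_rot: [0.003, 0.996, -0.092, -0.0]
force: [-6.7, -18.5, 7.6]
grip_width: 0.274
```

{"method": "play_rows", "body": {
  "motion": [
    [[0,-1,0],[0,0,0]],
    [[0,-1,0],[0,0,0]],
    [[0,0,0],[0,0,0]]
  ]
}}

```text
time_s: 8.2
eef_pos: [593.8, 44.3, 97.2]
ee_rot: [0.004, 0.996, -0.093, -0.001]
force: [-11.5, -28.0, 8.4]
grip_width: 0.272
```

{"method": "play_rows", "body": {
  "motion": [
    [[0,2,0],[0,0,0]],
    [[0,2,0],[0,0,0]],
    [[0,0.5,0],[0,0,0]],
    [[0,0,0],[0,0,0]]
  ]
}}

```text
time_s: 8.53
eef_pos: [593.8, 44.2, 97.3]
ee_rot: [0.001, 0.996, -0.092, 0.0]
force: [-2.5, -4.3, 5.4]
grip_width: 0.275
```

{"method": "play_rows", "body": {
  "motion": [
    [[0,0,0],[0,0,0]],
    [[0,0,0],[0,0,0]],
    [[0,0,0],[0,0,0]],
    [[0,0,0],[0,0,0]],
    [[0,0,0],[0,0,0]],
    [[0,0,-10],[0,0,0]],
    [[0,0,-20],[0,0,0]],
    [[0,0,-30],[0,0,0]],
    [[0,0,-30],[0,0,0]],
    [[0,0,-30],[0,0,0]],
    [[0,0,-25],[0,0,0]],
    [[0,0,-15],[0,0,0]]
  ],
  "fingers": 65
}}

```text
time_s: 9.53
eef_pos: [594.1, 44.9, 260.5]
ee_rot: [0.0, 0.996, -0.092, 0.002]
force: [-0.1, 0.0, 0.5]
grip_width: 0.764
```

Run:
```python
from h import *
plan([549,-184,257],-10.5)
```

```text
yaw -10.58 turn z -0.08 shift [ -2.7 233.3   3.5] tilt [ 4.7e-03 -6.0e-04 -1.0e+00] t 9.5333
```

{"method": "play_rows", "body": {
  "motion": [
    [[-0.5,10,0],[0,0,0]],
    [[-0.5,25,0.5],[0,0,0]],
    [[-0.5,35,0.5],[0,0,0]],
    [[-0.5,38,0.5],[0,0,0]],
    [[-0.5,38,0.5],[0,0,0]],
    [[0,36,0.5],[0,0,0]],
    [[0,30,0.5],[0,0,0]],
    [[0,15,0],[0,0,0]],
    [[0,6,0],[0,0,0]],
    [[0,0,0],[0,0,0]],
    [[0,0,0],[0,0,0]]
  ]
}}

```text
time_s: 10.45
eef_pos: [548.3, -183.1, 253.0]
ee_rot: [-0.0, 0.996, -0.092, -0.0]
force: [-0.3, 0.2, -0.1]
grip_width: 0.758
```

Run:
```python
from h import *
s=ctrl.sense();im=snap("wrist","pics/w2.png");print(s["eef_pos"])
cv2.imwrite("pics/w2b.png",cv2.resize(im[...,::-1],(800,600)))
```

```text
[ 548.28992181 -183.14233674  252.9568919 ]
```

View pics/w2b.png

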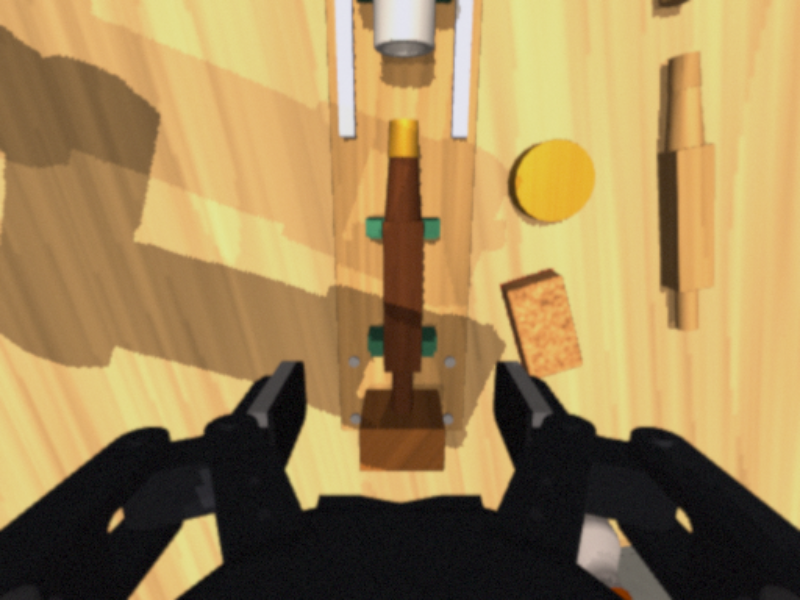

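The leg is free: brass foot end at (404,119), shoulder at (403,371), saddles at rows 228 and 341, with the cup well clear at row 50.

Run:
```python
from h import *
np.set_printoptions(precision=1,suppress=True)
C=cam("wrist");g=lambda p,z:atz(C,np.array(p)*.64,z)
f=g((404,119),73);sh=g((403.5,371),77);sq=g((403.5,221),77);d=f-sh;print(f,sh,sq,"len(190)",np.hypot(*d[:2]),"sq len",np.hypot(*(sq-sh)[:2]),"yaw",np.degrees(np.arctan2(d[1],d[0])))
u=np.array([np.cos(np.radians(79.5)),np.sin(np.radians(79.5)),0])
print("grip pts",f-127*u,sh+63*u)
p=(f+sh)/2-32*u;print(p);plan([p[0],p[1],44],-10.5)
```

```text
[571.2 -75.4  73. ] [ 537.1 -260.2   77. ] [ 558.4 -143.6   77. ] len(190) 187.96185947898982 sq len 118.4992717163001 yaw 79.53867033211881
grip pts [ 548.1 -200.3   73. ] [ 548.6 -198.3   77. ]
[ 548.3 -199.3   75. ]
yaw -10.53 turn z -0.03 shift [  2.8  16.3 209.1] tilt [-0.  0. -1.] t 10.5
```

{"method": "play_rows", "body": {
  "motion": [
    [[1.4,6,10],[0,0,0]],
    [[1.4,7,20],[0,0,0]],
    [[0,0,30],[0,0,0]],
    [[0,0,30],[0,0,0]],
    [[0,0,30],[0,0,0]],
    [[0,0,25],[0,0,0]],
    [[0,0,20],[0,0,0]],
    [[0,0,16],[0,0,0]],
    [[0,0,12],[0,0,0]],
    [[0,0,10],[0,0,0]],
    [[0,0,6],[0,0,0]],
    [[0,0,0],[0,0,0]],
    [[0,0,0],[0,0,0]]
  ]
}}

```text
time_s: 11.58
eef_pos: [549.0, -197.1, 44.7]
ee_rot: [0.0, 0.996, -0.092, 0.0]
force: [-0.3, 0.0, 0.1]
grip_width: 0.764
```

{"method": "play_rows", "body": {
  "motion": [
    [[0,0,0],[0,0,0]],
    [[0,0,0],[0,0,0]],
    [[0,0,0],[0,0,0]],
    [[0,0,0],[0,0,0]],
    [[0,0,0],[0,0,0]],
    [[0,0,0],[0,0,0]]
  ],
  "fingers": 15,
  "squeeze": 60
}}

```text
time_s: 12.08
eef_pos: [549.2, -197.3, 45.1]
ee_rot: [0.0, 0.996, -0.092, 0.001]
force: [0.1, 1.0, 5.5]
grip_width: 0.346
```

{"method": "play_rows", "body": {
  "motion": [
    [[0,0,-5],[0,0,0]],
    [[0,0,-10],[0,0,0]],
    [[0,0,-15],[0,0,0]],
    [[0,0,-20],[0,0,0]],
    [[0,0,-25],[0,0,0]],
    [[0,0,-25],[0,0,0]],
    [[0,0,-25],[0,0,0]],
    [[0,0,-25],[0,0,0]],
    [[0,0,-20],[0,0,0]],
    [[0,0,-15],[0,0,0]],
    [[0,0,-10],[0,0,0]],
    [[0,0,0],[0,0,0]],
    [[0,0,0],[0,0,0]]
  ]
}}

```text
time_s: 13.17
eef_pos: [548.6, -196.9, 239.1]
ee_rot: [-0.0, 0.996, -0.092, -0.0]
force: [-0.2, -0.2, -2.1]
grip_width: 0.342
```

Run:
```python
from h import *
s=ctrl.sense();print(s["eef_pos"])
snap("top","pics/top1.png");snap("side","pics/side1.png");im=snap("wrist","pics/w3.png")
a=cv2.imread("pics/side1.png")[70:190,130:330];b=cv2.imread("pics/top1.png")[140:240,60:200]
z=np.zeros((600,800,3),np.uint8)
z[:300,:400]=cv2.resize(im[...,::-1],(400,300))
z[:240,400:800]=cv2.resize(a,(400,240),interpolation=cv2.INTER_CUBIC)
z[300:600,:420]=cv2.resize(b,(420,300),interpolation=cv2.INTER_CUBIC)
z[300:600,430:790]=cv2.resize(cv2.imread("pics/side0.png")[80:165,145:247],(360,300),interpolation=cv2.INTER_CUBIC)
cv2.imwrite("pics/m1.png",z)
```

```text
[ 548.61938521 -196.92027526  239.05929552]
```

View pics/m1.png

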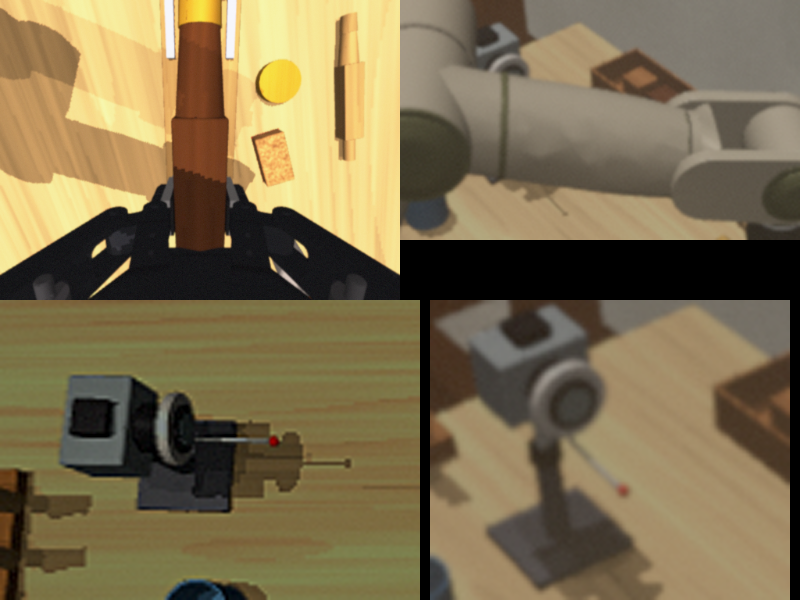

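The leg is held at tool centre. The top crop shows the camera at upper left looking right, with the red tip at crop pixel (274,441). The camera's pose needs a closer look, so I'll hover beside and well above it.

Run:
```python
from h import *
plan([470,390,400],-10.5)
```

```text
yaw -10.59 turn z -0.09 shift [-184.  -562.7 -162. ] tilt [-0.002   0.0012 -1.    ] t 13.3167
```

{"method": "play_rows", "body": {
  "motion": [
    [[-3,-8,-15],[0,0,0]],
    [[-6,-18,-20],[0,0,0]],
    [[-9,-25,-20],[0,0,0]],
    [[-10,-32,-15],[0,0,0]],
    [[-10,-32,-10],[0,0,0]],
    [[-10,-32,-10],[0,0,0]],
    [[-10,-32,-10],[0,0,0]],
    [[-10,-32,-10],[0,0,0]],
    [[-10,-32,-10],[0,0,0]],
    [[-10,-32,-10],[0,0,0]],
    [[-10,-32,-10],[0,0,0]],
    [[-10,-32,-10],[0,0,0]],
    [[-10,-32,-7],[0,0,0]],
    [[-10,-32,-5],[0,0,0]],
    [[-10,-32,0],[0,0,0]],
    [[-10,-32,0],[0,0,0]],
    [[-10,-32,0],[0,0,0]],
    [[-10,-32,0],[0,0,0]],
    [[-10,-20,0],[0,0,0]],
    [[-6,-12,0],[0,0,0]]
  ]
}}

```text
time_s: 14.98
eef_pos: [470.4, 392.5, 399.8]
ee_rot: [0.001, 0.996, -0.091, -0.001]
force: [-0.1, -0.0, -1.1]
grip_width: 0.344
```

{"method": "play_rows", "body": {
  "motion": [
    [[0,0,0],[0,0,0]],
    [[0,0,0],[0,0,0]],
    [[0,0,0],[0,0,0]]
  ]
}}

```text
time_s: 15.23
eef_pos: [471.8, 389.1, 401.2]
ee_rot: [0.0, 0.996, -0.093, -0.0]
force: [0.1, -0.7, -1.1]
grip_width: 0.342
```

Run:
```python
from h import *
s=ctrl.sense();print(s["eef_pos"],s["joints"]);np.save("s4.npy",s,allow_pickle=True)
im=snap("wrist","pics/w4.png");C=cam("wrist",s);print(C[0],proj(C,[571,382,178])*1.5625)
cv2.imwrite("pics/w4b.png",cv2.resize(im[...,::-1],(800,600),interpolation=cv2.INTER_CUBIC))
```

```text
[471.79724177 389.1322516  401.19425362] [ 4.98502646e-01  4.91067491e-01  8.10439426e-01 -3.93320361e-04
  1.84045124e+00  6.84305600e-01]
[[276.37746105   0.         255.47947756]
 [  0.         276.37746105 193.20147303]
 [  0.           0.           1.        ]] [515.93843238 250.5342092 ]
```

View pics/w4b.png

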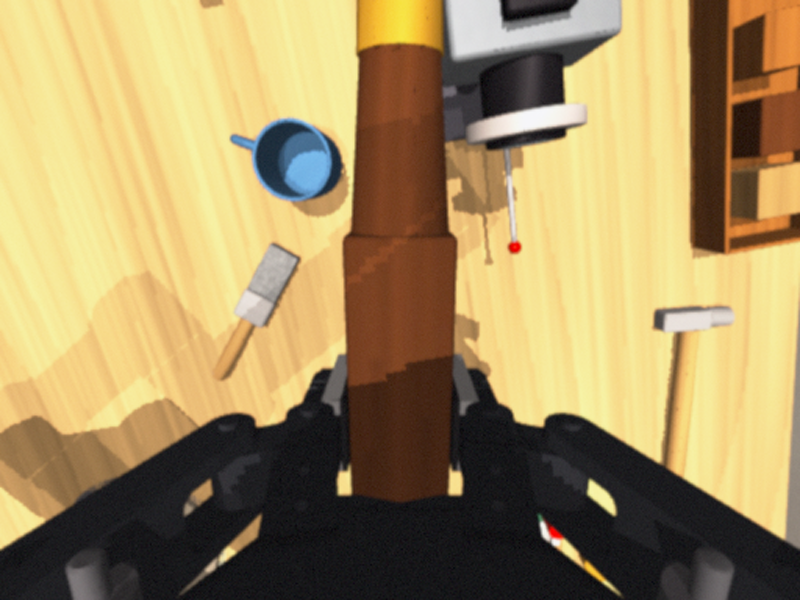

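The wrist view shows the red tip at (514.5,247), predicted (516,250.5), so the tip estimate holds. The ring light's diameter runs from about (467,137) to (587,114).

Run:
```python
from h import *
np.set_printoptions(precision=1,suppress=True)
s=np.load("s4.npy",allow_pickle=True).item();C=cam("wrist",s);T,S=cam("top"),cam("side")
im=cv2.imread("pics/w4b.png").astype(int);m=(im[...,2]>2*im[...,1])&(im[...,2]>120);m[:230]=0;m[265:]=0;m[:,:495]=0;m[:,535:]=0
v,u=np.nonzero(m);t=np.array([u.mean(),v.mean()])*.64;print("tip px",t/.64,len(u))
for cc,px in((T,(150.8,186.5)),(S,(199,133.5))): print(tri(C,t,cc,px))
from scipy.optimize import least_squares
obs=[(C,t),(T,(150.8,186.5)),(S,(199.2,133.8))];w=[3,1,1]
r=least_squares(lambda X:np.concatenate([(proj(c,X)-p)*k for (c,p),k in zip(obs,w)]),[571,382,178]);tip=r.x;print("tip",tip,r.fun)
H=tip[2]+55
a,b=atz(C,np.array([467,137])*.64,H),atz(C,np.array([587,114])*.64,H);d=b-a;print("ring",a,b,np.hypot(*d[:2]),"cam x yaw",np.degrees(np.arctan2(d[1],d[0]))+90,"centre",(a+b)/2)
c=(a+b)/2-tip;print("tip->ring",c,np.hypot(*c[:2]),np.degrees(np.arctan2(c[1],c[0])))
w0=atz(C,np.array([507,152])*.64,H-40);print("wire",np.degrees(np.arctan2(*(w0-tip)[[1,0]])))
# crop for refined edges
o=cv2.imread("pics/w4.png")[0:170,270:410];cv2.imwrite("pics/w4c.png",cv2.resize(o,None,fx=3.5,fy=3.5,interpolation=cv2.INTER_CUBIC))
```

```text
tip px [514.4 246.9] 113
(array([572.7, 384. , 171.1]), np.float64(2.009764077783366))
(array([570.7, 384.9, 176.5]), np.float64(0.5683898959457915))
tip [571.  384.5 174.1] [ 0.1  0.  -0.4  0.6 -0.1  0.3]
ring [534.8 476.  229.1] [616.3 475.5 229.1] 81.58157654481225 cam x yaw 89.61793060850185 centre [575.6 475.8 229.1]
tip->ring [ 4.5 91.2 55. ] 91.34087111793173 87.14678699963439
wire 90.56833512897255
```

View pics/w4c.png

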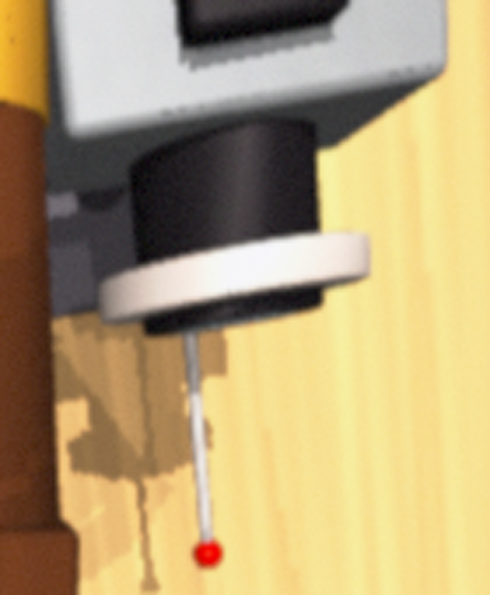

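Run:
```python
from h import *
np.set_printoptions(precision=1,suppress=True)
s=np.load("s4.npy",allow_pickle=True).item();C=cam("wrist",s)
q=lambda x,y:np.array([270+(x+.5)/3.5-.5,(y+.5)/3.5-.5])
def yw(p1,p2,z):
    a,b=atz(C,q(*p1),z),atz(C,q(*p2),z);d=b-a;print(a,b,"L",np.hypot(*d[:2]),"yaw",90+np.degrees(np.arctan2(d[1],d[0])))
for H in(229,233):
    yw((70,135),(443,72),H+53);yw((101,303),(370,255),H);yw((145,330),(322,299),H)
    # long side of box right: edge line, left side
    a,b=atz(C,q(443,72),H+53),atz(C,q(446,20),H+53);print("side yaw",np.degrees(np.arctan2(b[1]-a[1],b[0]-a[0])))
# predict model for given yaw: residual in crop px
from scipy.optimize import least_squares
def model(p,out=False):
    x,y,z,yaw=p;c,sn=np.cos(yaw),np.sin(yaw);F=np.array([c,sn,0]);L=np.array([-sn,c,0]);U=np.array([0,0,1.]);t=np.array([x,y,z]);Lc=t+80*F+55*U
    r=[]
    return t,F,L,U,Lc
obsT=[(cam("top"),(150.8,186.5)),(cam("side"),(199.2,133.8))]
def res(p):
    t,F,L,U,Lc=model(p[:4]);r=list((proj(C,t)-q(207,553))*2)
    for c,px in obsT: r+=list(proj(c,t)-px)
    for sg,px in((1,(101,303)),(-1,(370,255))): r+=list(proj(C,Lc+p[4]*F+sg*40*L)-q(*px))
    for sg,px in((1,(70,135)),(-1,(443,72))): r+=list(proj(C,Lc+p[5]*F+sg*50*L+53*U)-q(*px))
    return np.array(r)
o=least_squares(res,[571,384,175,1.57,10,50]);print(o.x,np.degrees(o.x[3]));print(o.fun)
```

```text
[524.1 513.  282. ] [613.7 509.9 282. ] L 89.69240033463338 yaw 87.9923373332158
[534.6 477.6 229. ] [616.1 476.  229. ] L 81.50049349823163 yaw 88.90424268984398
[546.7 467.4 229. ] [600.9 466.3 229. ] L 54.12194446100634 yaw 88.8175573401918
side yaw 83.50391485090955
[523.5 512.2 286. ] [611.7 509.1 286. ] L 88.32185718789107 yaw 87.9923373332158
[533.9 477.3 233. ] [614.4 475.8 233. ] L 80.464816437728 yaw 88.904242689844
[545.9 467.2 233. ] [599.4 466.1 233. ] L 53.4341835169656 yaw 88.81755734019177
side yaw 83.50391485091036
[574.1 383.  159.5   1.6  15.3  51.2] 89.1842414615731
[ 0.2 -0.8  1.3  0.6  1.4  3.5 -1.3  0.  -6.1  0.5 -0.1  1.8  5.8 -1.8]
```

Run:
```python
from h import *
plan([480,272,300],-1.6)
```

```text
yaw -10.67 turn z -9.07 shift [ 11.4 116.7 101.4] tilt [ 1.e-04 -3.e-04 -1.e+00] t 15.2833
```

{"method": "play_rows", "body": {
  "motion": [
    [[0,0,0],[0,0,-2.5]],
    [[0,0,0],[0,0,-4]],
    [[0,0,0],[0,0,-2.5]],
    [[1,10,5],[0,0,0]],
    [[2,20,12],[0,0,0]],
    [[2,25,22],[0,0,0]],
    [[2,25,24],[0,0,0]],
    [[2,20,20],[0,0,0]],
    [[2,11,12],[0,0,0]],
    [[0,5,6],[0,0,0]],
    [[0,0,0],[0,0,0]],
    [[0,0,0],[0,0,0]],
    [[0,0,0],[0,0,0]]
  ]
}}

```text
time_s: 16.37
eef_pos: [479.4, 274.5, 301.4]
ee_rot: [-0.0, 1.0, -0.014, 0.001]
force: [-0.3, 0.4, -2.7]
grip_width: 0.339
```

Run:
```python
from h import *
np.set_printoptions(precision=1,suppress=True)
s=ctrl.sense();print(s["eef_pos"]);np.save("s5.npy",s,allow_pickle=True)
im=snap("wrist","pics/w5.png");snap("side","pics/side5.png");snap("top","pics/top5.png")
C=cam("wrist",s);print("pred",proj(C,[571,384,176]))
b=im.astype(int);m=((b[...,0]>2*b[...,1])&(b[...,0]>2*b[...,2])&(b[...,0]>120)).astype(np.uint8)
n,_,st,ce=cv2.connectedComponentsWithStats(m)
for i in range(1,n):
    if st[i,4]>8: print(st[i],ce[i])
a=cv2.imread("pics/side5.png")[60:185,130:297]
z=np.zeros((600,800,3),np.uint8);z[:300,:400]=cv2.resize(im[...,::-1],(400,300));z[:300,400:]=cv2.resize(a,(400,300),interpolation=cv2.INTER_CUBIC)
z[300:,:400]=cv2.resize(cv2.imread("pics/top5.png")[140:240,70:203],(400,300),interpolation=cv2.INTER_CUBIC)
z[300:,400:]=cv2.resize(im[:190,255:508,::-1],(400,300),interpolation=cv2.INTER_CUBIC)
cv2.imwrite("pics/m5.png",z)
```

```text
[479.4 274.5 301.4]
pred [355.2  64.8]
[348  59  13  13 135] [353.8  64.9]
[346 335   5  11  40] [348.1 340.1]
```

View pics/m5.png

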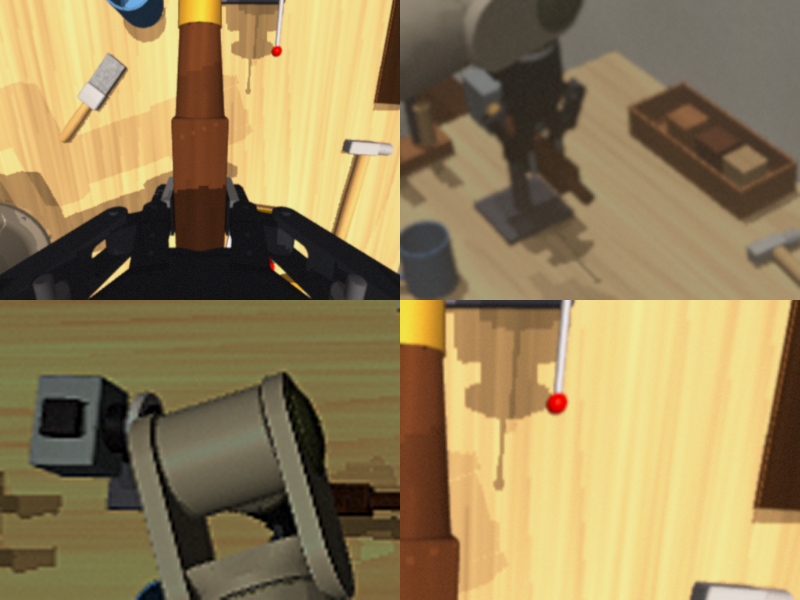

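The red ball is at pixel (353.8,64.9) in the wrist view, predicted (355.2,64.8). The leg lies to its left, clear of the camera, with the brass shoulder line level across the leg.

Run:
```python
from h import *
from scipy.optimize import least_squares
np.set_printoptions(precision=2,suppress=True)
C4,C5=[cam("wrist",np.load(f"s{i}.npy",allow_pickle=True).item()) for i in(4,5)]
t4=np.array([514.9,247.4])*.64-.5;t5=np.array([353.8,64.9])
print(tri(C4,t4,C5,t5))
obs=[(C4,t4,3),(C5,t5,3),(cam("top"),(150.8,186.5),1),(cam("side"),(199.2,133.8),1)]
r=least_squares(lambda X:np.concatenate([(proj(c,X)-p)*k for c,p,k in obs]),[571,382,178]);print(r.x,r.fun)
# wire yaw: second point on the wire as line in C5 (crop 400x300 of 253x190 at 255): plane normal vs heading
q=lambda x,y:np.array([255+(x-400)/1.581,(y-300)/1.581])
# leg centre/edges for in-hand check: ferrule edges in C5
im=cv2.imread("pics/w5.png").astype(int)
for row in(5,15,60,100,140):
    g=im[row,200:310];d=np.nonzero((g[:,0]<70)&(g[:,2]>g[:,0]+20)&(g.sum(1)<400))[0]+200;print(row,d.min(),d.max(),(d.min()+d.max())/2)
s=np.load("s5.npy",allow_pickle=True).item();M=rot(s["ee_rot"]).as_matrix()
for y in(-20,-60,-100):
  p=proj(C5,np.array(s["eef_pos"])+M@[0,y,-17-15]);print("pred axis",y,p)
P=np.array(s["eef_pos"])+M@[0,-124,-17];print("foot",P)
# ferrule boundary
```

```text
(array([571.18, 384.59, 172.07]), np.float64(0.15608075538016017))
[571.11 384.58 172.25] [-0.22  0.08  0.24 -0.02 -0.28  0.67  0.02  0.73]
5 229 309 269.0
15 207 283 245.0
60 229 282 255.5
100 227 284 255.5
140 225 286 255.5
pred axis -20 [256.71 230.32]
pred axis -60 [256.89 135.76]
pred axis -100 [257.11  20.48]
foot [482.75 398.4  318.54]
```

Run:
```python
from h import *
np.set_printoptions(precision=2,suppress=True)
a=np.linspace(0,2*np.pi,60)
def cyl(C,c):
    P=np.array([proj(C,[c[0]+12*np.cos(t),c[1]+12*np.sin(t),z]) for t in a for z in(88,135)]).astype(np.float32)
    h=cv2.convexHull(P);m=cv2.moments(h);return np.array([m["m10"]/m["m00"],m["m01"]/m["m00"]]),P.min(0),P.max(0)
k=(580.8,-27.5)
print("side pred",cyl(cam("side"),k),"obs [280.4 214] 277-284 208-221")
print("top pred",cyl(cam("top"),k),"obs [271 185.5] 268-274 183-188")
c=cam("wrist")
import types
# w1 pose: commanded eef 556.3,-86.1,328.7 yaw -11.94
s={"eef_pos":np.array([556.3,-86.1,328.7]),"ee_rot":[0,0.994,-0.107,-0.0]}
C=cam("wrist",s);p=cyl(C,k);print("w1 pred",[x*1.5625 for x in p],"obs 400-429 179-210 mean 414.4 194.5")
```

```text
side pred (array([280.11, 214.96]), array([275.99, 206.77], dtype=float32), array([284.32, 223.23], dtype=float32)) obs [280.4 214] 277-284 208-221
top pred (array([269.54, 186.74]), array([266.05, 182.12], dtype=float32), array([273.13, 191.41], dtype=float32)) obs [271 185.5] 268-274 183-188
w1 pred [array([415.11, 188.92]), array([399.21, 172.47], dtype=float32), array([431.05, 205.39], dtype=float32)] obs 400-429 179-210 mean 414.4 194.5
```

Run:
```python
from h import *
plan([567.6,200,211.5],-1.7)
```

```text
yaw -1.54 turn z 0.16 shift [90.6 71.9 89.4] tilt [ 1.e-03  4.e-04 -1.e+00] t 16.5167
```

{"method": "play_rows", "body": {
  "motion": [
    [[0,10,0],[0,0,0.15]],
    [[5,20,0],[0,0,0]],
    [[10,20,2],[0,0,0]],
    [[15,12,5],[0,0,0]],
    [[15,6,12],[0,0,0]],
    [[15,4,15],[0,0,0]],
    [[15,0,15],[0,0,0]],
    [[10,0,15],[0,0,0]],
    [[5.5,0,12],[0,0,0]],
    [[0,0,8],[0,0,0]],
    [[0,0,5],[0,0,0]],
    [[0,0,0],[0,0,0]],
    [[0,0,0],[0,0,0]],
    [[0,0,0],[0,0,0]]
  ]
}}

```text
time_s: 17.68
eef_pos: [567.4, 199.4, 212.4]
ee_rot: [-0.0, 1.0, -0.015, 0.001]
force: [0.5, -0.0, -2.1]
grip_width: 0.338
```

Run:
```python
from h import *
plan([567.6,260.1,211.5],-1.7)
```

```text
yaw -1.72 turn z -0.02 shift [ -1.6 -60.7   0.9] tilt [ 1.7e-03  3.0e-04 -1.0e+00] t 17.6833
```

{"method": "play_rows", "body": {
  "motion": [
    [[-0.5,-6,0.3],[0,0,0]],
    [[-0.5,-10,0.3],[0,0,0]],
    [[-0.6,-12,0.3],[0,0,0]],
    [[0,-12,0],[0,0,0]],
    [[0,-10,0],[0,0,0]],
    [[0,-6,0],[0,0,0]],
    [[0,-3,0],[0,0,0]],
    [[0,-1.7,0],[0,0,0]],
    [[0,0,0],[0,0,0]],
    [[0,0,0],[0,0,0]],
    [[0,0,0],[0,0,0]]
  ]
}}

```text
time_s: 18.6
eef_pos: [567.8, 259.5, 210.4]
ee_rot: [0.0, 1.0, -0.015, -0.0]
force: [-0.5, 0.3, -0.9]
grip_width: 0.339
```

Run:
```python
from h import *
s=ctrl.sense();print(s["eef_pos"]);plan([567.6,260.1,211.5],-1.7)
im=snap("wrist","pics/w6.png");snap("side","pics/side6.png");snap("top","pics/top6.png")
S=cam("side");M=rot(s["ee_rot"]).as_matrix();P=lambda y,z=-17:np.array(s["eef_pos"])+M@[0,y,z]
f=lambda p:((p-[130,60])*5.333).round()
print("pred in crop: foot",f(proj(S,P(-124.5))),"tip",f(proj(S,[571.1,384.6,173])),"tenon end",f(proj(S,P(105.5))),"lens",f(proj(S,[573.5,464.6,228])))
a=cv2.imread("pics/side6.png")[60:172,130:280];cv2.imwrite("pics/m6.png",cv2.resize(a,None,fx=5.333,fy=5.333,interpolation=cv2.INTER_CUBIC))
```

```text
[567.75941361 259.50741385 210.42449926]
yaw -1.77 turn z -0.07 shift [-0.2 -0.6 -1.1] tilt [-0.e+00 -1.e-04 -1.e+00] t 18.6
pred in crop: foot [362. 328.] tip [369. 397.] tenon end [574. 519.] lens [295. 268.]
```

View pics/m6.png

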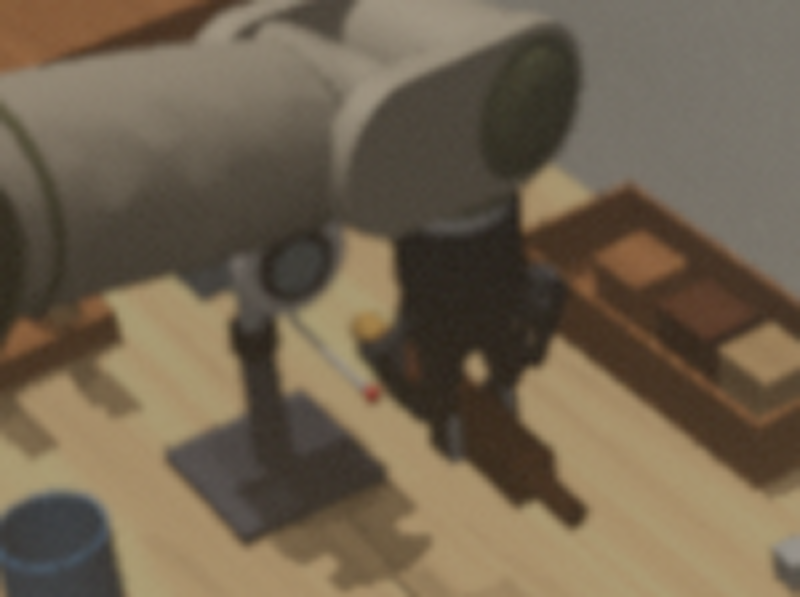

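The side view shows the brass foot at about (362,325), directly above the red tip at (372,394). Nothing touches the camera. Tip and tenon both sit 3–4 px above their predictions, so the relative height agrees. I'm handing in.

{"method": "play_rows", "body": {
  "motion": [
    [[0,0,0],[0,0,0]],
    [[0,0,0],[0,0,0]],
    [[0,0,0],[0,0,0]],
    [[0,0,0],[0,0,0]]
  ]
}}

```text
time_s: 19.08
eef_pos: [567.7, 259.9, 210.4]
ee_rot: [0.0, 1.0, -0.015, -0.0]
force: [0.5, -0.1, -1.7]
grip_width: 0.342
```

Run:
```python
from h import *
s=ctrl.sense();print(s["eef_pos"],s["grip_width"],np.abs(s["dq"]).max());print(ctrl.finish_job())
```

```text
[567.65543099 259.90184495 210.38738493] 0.3419464660013181 0.0018923955120647904
the job is handed in; nothing more can be done
None
```

I slid the tail block back to the yellow end stop, then lifted the leg out and took it to the inspection camera. I handed the job in at about 19 s, with the arm still holding the leg there.

**Tail block:** I dragged it by its knob for about 72 mm, until it stopped moving and the push rose to about 30 N. I then eased off and let go. A later wrist picture showed the cup well clear of the foot.

**Leg at the camera:**
- **Pose:** By arm position, the foot's end is about (571, 384, 227) mm. The red tip measured (571, 384.6, 172) and the lens height 227–229. The leg is level and points at 88.3°, against 88–89° measured for the camera.
- **Grip:** The last check showed the arm still, the grip width steady at 29 mm and the wrist force below 2 N.
- **Contact:** The last side picture shows the foot over the tip and nothing touching the camera or its stand. I noticed no contact with the other things on the bench.

**Where the checks disagreed:**
- The fixed cameras put the tip 3–6 mm higher than the wrist camera. They also read the gripped leg and the knob a little high, so I trusted the wrist camera.
- The ring light's apparent size suggested a lens height of about 235 mm, but I judged that a weak measure.
- The side picture hints at 2–3 mm of sideways or lengthwise offset between foot and tip, which I took as noise.
- The trained network's wire-tip report in the top view was wrong, so I used colour centroids there.

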